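# Third hand at the banding-wheel spindle

### The job

Thread the wide washer and then the tall collar over the upright spindle of the banding-wheel stand, each fully home, the washer lying on the sprung seat and the collar on the washer. Then press the collar straight down against the spring with a steady 12 N or so (about 7 mm of spring travel, which clears the cross hole above the collar), never squashing the spring to its stop, and finish while still holding it pressed like that, so that I can drive the pin in. Leave the two vases, the hammer and the cork block where they are.

Things in the scene. Friction and masses are not known exactly. Their poses are not given: they have to be found in the camera images.
- stand: Fixed stand of a potter's turntable: a round green iron foot, 120 mm across and 18 mm high, with a vertical bare steel spindle of 16 mm diameter on its axis, whose top end is at 110 mm above the table and tapers to 9 mm across over the last 10 mm. A small black cross hole (4 mm) passes through the spindle along the stand's y axis at 94 mm height. Origin: centre of the foot's underside, on the table; z up along the spindle.
- seat_top (a point): Centre of the top face of the sprung seat, an aluminium cup of 34 mm diameter around the spindle. 60 mm above the table when the spring is free; it goes down with the spring.
- spring_seat (a joint): Spring travel of the seat in m: 0 free (top), grows as the seat is pressed down, 0.015 at its stop. Straight vertical travel. The spring pushes up with 3 N (preload) plus 1.5 N per mm of travel; the two rings together weigh about 2.2 N, which the preload bears, so a hand must push down with about 1 N plus 1.5 N per mm of travel (12 N at about 7.3 mm). Light damping.
- washer: Loose wide, flat dark steel ring, 56 mm outer diameter, 20 mm bore, 14 mm thick, about 100 g, lying flat on the table. Origin: centre of its underside on the bore axis, z up along the bore. Threaded first.
- collar: Loose narrower, taller dark steel ring, 40 mm outer diameter, 20 mm bore, 22 mm tall, about 120 g, standing upright on the table. Origin: centre of its underside on the bore axis, z up along the bore. Threaded second, on top of the washer. The washer and collar lie one to the left and one to the right of the stand, either way round.
- vase_a: Unglazed white vase, 156 mm tall, 80 mm across, standing off to the left; leave alone. Origin: centre of its underside.
- vase_b: Unglazed white vase, 140 mm tall, 72 mm across, standing off to the right; leave alone. Origin: centre of its underside.
- hammer: Hammer, 240 mm long, lying across, beyond the stand; leave alone. Origin: on its underside.
- cork_block: Cork rubbing block, 70 x 45 x 30 mm, lying near the robot on the left; leave alone. Origin: centre of its underside.
Mind the look-alikes: they are no part of the job. Leave any red look-alike of the washer alone. Leave any turquoise look-alike of the collar alone.

How it is judged:
On the way, in this order (a step that is already met when the one before it is completed fails the run):
1. the washer lies flat on the sprung seat, around the spindle, let go (horizontal distance between washer and seat_top below 0.004 m and z of washer in the frame of seat_top between -0.003 and 0.0025 m and angle between washer's own z axis and vertical below 0.08 rad and contact force between the fingers and washer below 0.5 N), for 0.2 s.
2. the collar stands on the washer, around the spindle (horizontal distance between collar and seat_top below 0.004 m and z of collar in the frame of seat_top between 0.011 and 0.0165 m and angle between collar's own z axis and vertical below 0.08 rad), for 0.1 s.
At the end, for the whole second after the job is handed in: The program has finished and the robot's fingers still press the collar down: washer flat on the seat (within 3 mm), collar on the washer (within 3 mm), both around the spindle within 4 mm and level, spring travel steady between 4.5 and 10.5 mm, the collar pressing on the washer with 7 to 20 N (all of step 2 and horizontal distance between washer and seat_top below 0.004 m and z of washer in the frame of seat_top between -0.003 and 0.0025 m and angle between washer's own z axis and vertical below 0.08 rad and value of joint spring_seat between 0.0045 and 0.0105 m and contact force between collar and washer between 7 and 20 N and contact force between the fingers and collar above 4 N and linear speed of collar below 0.01 m/s); the arm keeps its last pose, push and grip.
It fails at once if the spring is squashed to its stop (value of joint spring_seat above 0.0138 m).
It fails at once if a bystander is disturbed (distance of any of vase_a, vase_b, hammer, cork_block from where it was at the start of the episode above 0.03 m or angle between any of vase_a, vase_b's own z axis and vertical above 0.35 rad).
It also fails if it takes over 66 s, if anything falls off the work surface, if the arm or the gripper's body presses on something with over 40 N, if the wrist force passes 120 N, or if a joint passes its speed limit or range.

### The arm

A 7-joint arm with a two-finger parallel gripper is mounted at the origin on the work surface. World frame = base frame: x ahead of the robot, y to its left, z up, the work surface at z = 0. Lengths are in m, angles in rad, forces in N, time in s.
With the tool pointing down it reaches from about 0.4 to 0.85 m from the base axis. Payload 4.5 kg.
Tool frame: the origin (TCP) lies midway between the tips of the shut fingers; the grasp point (between the pads) lies 19 mm behind it; z points along the fingers, y is the line along which they close (so a half turn about z gives the same grasp; the last joint's range is limited). The gripper opens to 85 mm and grips with 20 to 120 N. Pads are 22 mm wide; open, the fingers measure 114 mm over their backs; the gripper's body (76 mm by 85 mm) begins 54 mm behind the grasp point. The pads swing forward as they close: fully open they stand 13 mm farther back than shut.
Start: joints at [-1.136, 0.689, -0.195, 1.565, 0.157, 0.902, -0.215], TCP at [0.244, 0.576, 0.231] pointing down, gripper open.
Joint ranges: [-3.01, 3.01], [-0.46, 2.08], [-1.47, 1.51], [0.13, 2.56], [-1, 4.14], [0.04, 2.09], [-2.66, 2.66]. Speed limits (rad/s): [2.57, 2.57, 3.14, 3.14, 3.14, 3.14, 3.14].

### API

Orientations are given as a unit quaternion [w, x, y, z].
In Python, from workcell import arm, eyes gives the robot as it stands.
- The arm moves only by the tool step_arm, never from a script. Its argument "moves" is a list of rows, each an object of numbers: "tx", "ty", "tz": the shift along the tool's x, y, z in m; "wx", "wy", "wz": the turn, a rotation vector about the tool's x, y, z in degrees; "hand": the opening, from 0 (shut) to 1 (fully open). In form: [{"tx": .., "ty": .., "tz": .., "wx": .., "wy": .., "wz": .., "hand": ..}, ...]. A call has 1 to 5 rows; each row is the pose to reach, as a shift and turn from the pose commanded when the call began, along the tool's axes at that moment; what a row does not reach only later rows make up. A row lasts 1/10 s, in which the tool goes at most 50 mm and 8.59 degrees, less where a joint would pass 70% of its speed; a pose out of reach is approached as far as the arm can. A call with a gripper value outside its range is refused whole. The fingers move at their own pace and stop on an object; the grip force is fixed at half the most. Time passes only in rows, so rows that repeat a pose let the fingers close. It gives the time, the measured TCP pose, the force, the opening and the grip force at its end, in the units of the state.
- arm.get_state(): the state, without advancing time (a new reading comes with each control period).
- eyes.capture(name): name is "side" or "top" or "wrist"; returns a dict with "img" (480x640x3 uint8, red, green, blue), "intrinsics" (3x3 intrinsics, pixels), "extrinsics" (4x4, takes a point from world to camera coordinates). Camera axes: x right, y up, looking along -z (the intrinsics and any distortion apply to the point x, -y, -z); pixel columns grow to the right and rows downward; lengths in m; the calibration is good to about 2 mm. A picture is of the moment at which its call begins. There is no depth.
- arm.hand_in(): hands the job in; it is judged then, once.
The state is a dict: "t": time; "qpos": joint angles; "joint_vel": joint speeds; "joint_torque": joint torques, N m; "ee_pos": TCP position; "tool_rot": TCP orientation; "wrist_force": force on the tool from outside, world axes, zero at the start; "moment": the same for the moment, N m; "width": finger opening in m; "gripper_force": force on a finger pad.
Only numpy, scipy, OpenCV 4.12 (cv2) and the standard library are available. Lean on these libraries where they do the work, as an engineer would, in place of code of your own. Each camera call takes 0.05 s, during which the arm holds its last target. There are 200 camera calls.

## Working session

There is one attempt and no reset: what is moved stays moved. The work goes in short steps, Python scripts to look and compute and a tool call to move; the robot and the scene stay as the last step left them, time stands still between calls to the robot, and variables do not carry over. Pictures are saved under pics/ and viewed, at most 10 in all, crops included, and the job is handed in when it is done.

Besides the shell and the picture viewer there is one more tool, called after "Request:" by a JSON object that holds its "op" and its "data", one argument or row to a line. step_arm: Moves the arm, as the interface text tells. Its arguments: {"type":"object","properties":{"moves":{"type":"array","items":{"type":"object","properties":{"tx":{"type":"number"},"ty":{"type":"number"},"tz":{"type":"number"},"wx":{"type":"number"},"wy":{"type":"number"},"wz":{"type":"number"},"hand":{"type":"number"}}}}},"required":["moves"]}

```bash
mkdir -p pics; ls
python3 - <<'E'
from workcell import arm, eyes
import cv2, numpy as np
s=arm.get_state(); print({k:np.round(v,3) for k,v in s.items()})
for n in("top","side"):
    c=eyes.capture(n); cv2.imwrite(f"pics/{n}0.png",c["img"][:,:,::-1]); print(c["intrinsics"],np.round(c["extrinsics"],3))
E
```

```text
pics
{'t': np.float64(0.0), 'qpos': array([-1.136,  0.69 , -0.195,  1.566,  0.157,  0.902, -0.215]), 'joint_vel': array([-0.   , -0.001, -0.001, -0.002, -0.001,  0.001,  0.001]), 'joint_torque': array([-1.0000e-03, -5.3962e+01, -1.2670e+00, -1.5854e+01,  9.0000e-03,
        1.0000e-02,  0.0000e+00]), 'ee_pos': array([0.244, 0.575, 0.23 ]), 'tool_rot': array([-0.   ,  0.199,  0.98 , -0.001]), 'wrist_force': array([-0.164,  0.389,  0.165]), 'moment': array([ 0.002,  0.052, -0.011]), 'gripper_force': np.float64(0.0), 'width': np.float64(0.086)}
[[541.95584193   0.         323.13212925]
 [  0.         541.95584193 241.6041948 ]
 [  0.           0.           1.        ]] [[ 4.000e-03 -1.000e+00 -2.300e-02  1.300e-02]
 [ 9.940e-01  1.000e-03  1.060e-01 -5.590e-01]
 [-1.060e-01 -2.300e-02  9.940e-01 -1.192e+00]
 [ 0.000e+00  0.000e+00  0.000e+00  1.000e+00]]
[[548.05797187   0.         314.15938523]
 [  0.         548.05797187 235.98694733]
 [  0.           0.           1.        ]] [[-0.997 -0.08  -0.012  0.569]
 [ 0.033 -0.534  0.845 -0.067]
 [-0.074  0.842  0.535 -1.223]
 [ 0.     0.     0.     1.   ]]
```

View pics/top0.png

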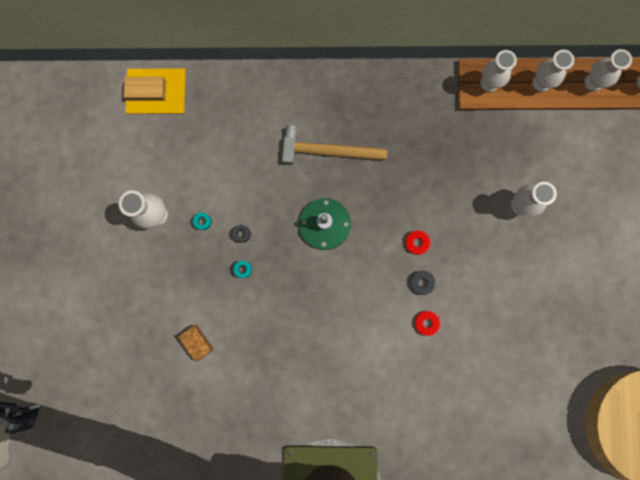

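View pics/side0.png

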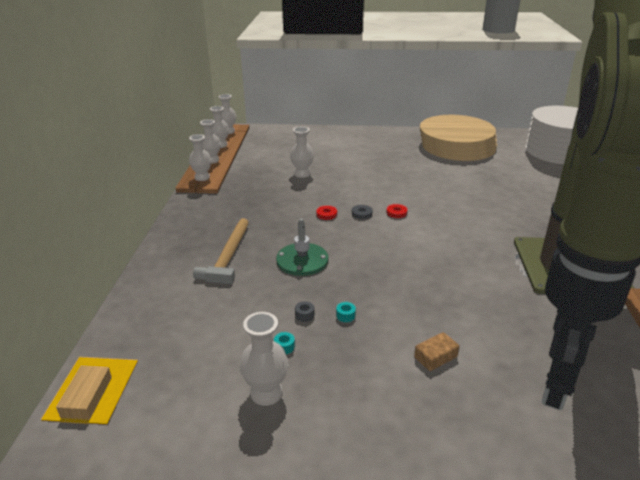

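Top view candidates:
- **Washer:** dark ring (421,283), against red look-alikes at (417,242) and (427,323).
- **Collar:** dark ring (240,233), against turquoise look-alikes at (202,221) and (242,269).
- **Others:** stand (325,222), hammer (330,150), vases (140,210) and (535,198), cork (195,343).

I choose the two dark rings and will measure them, with one close crop to check.

```bash
cat > h.py <<'E'
from workcell import arm, eyes
import cv2, numpy as np
from scipy.spatial.transform import Rotation as R
def ray(c,u,v):
    K,E=np.array(c["intrinsics"]),np.array(c["extrinsics"])
    d=np.array([(u-K[0,2])/K[0,0],-(v-K[1,2])/K[1,1],-1.])
    return -E[:3,:3].T@E[:3,3], E[:3,:3].T@d
def onplane(c,u,v,z):
    o,d=ray(c,u,v); return o+d*(z-o[2])/d[2]
def proj(c,p):
    K,E=np.array(c["intrinsics"]),np.array(c["extrinsics"])
    q=E[:3,:3]@np.array(p)+E[:3,3]; return K[0,0]*q[0]/-q[2]+K[0,2], K[1,1]*q[1]/q[2]+K[1,2]
def blob(mask,near,rad):
    """filled outer contour nearest to a pixel: centre of its min-area ellipse, extents"""
    m=np.zeros_like(mask); cv2.circle(m,(int(near[0]),int(near[1])),rad,255,-1); m&=mask
    cs,_=cv2.findContours(m,cv2.RETR_EXTERNAL,cv2.CHAIN_APPROX_NONE)
    k=max(cs,key=cv2.contourArea); return k
def rot(s): w,x,y,z=s["tool_rot"]; return R.from_quat([x,y,z,w])
def delta(target):
    """shift to target (world TCP) in tool axes, mm; and tool axes' yaw"""
    s=arm.get_state(); r=rot(s)
    return np.round(r.inv().apply(np.array(target)-s["ee_pos"])*1000,1)
E
python3 - <<'E'
from h import *
def run(n,spots):
    c=eyes.capture(n); hsv=cv2.cvtColor(c["img"],cv2.COLOR_RGB2HSV)
    dark=cv2.inRange(hsv,(0,0,0),(179,120,75)); green=cv2.inRange(hsv,(65,90,20),(85,255,160))
    for nm,p,rad,z,m in spots:
        k=blob(dark if m=='d' else green,p,rad); (u,v),ax,a=cv2.fitEllipse(k)
        P=onplane(c,u,v,z); o,_=ray(c,u,v); D=np.linalg.norm(P-o)
        print(n,nm,np.round((u,v),1),"size mm",np.round(np.array(ax)*D/545*1000,0),np.round(P,4))
    return c
t=run("top",[("washer",(421,283),20,.010,'d'),("collar",(240,233),16,.016,'d'),("foot",(325,222),40,.017,'g')])
s=run("side",[("washer",(362,212),18,.007,'d'),("collar",(304,312),16,.011,'d'),("foot",(302,260),40,.015,'g')])
a=cv2.resize(t["img"][195:345,170:450],None,fx=2.8,fy=2.8,interpolation=cv2.INTER_CUBIC)
cv2.imwrite("pics/crop1.png",a[:,:,::-1])
E
```

```text
top washer [419.5 282.5] size mm [51. 58.] [ 0.4678 -0.2034  0.01  ]
top collar [239.8 234.1] size mm [36. 47.] [0.577  0.2061 0.016 ]
top foot [324.8 223.6] size mm [112. 114.] [0.6012 0.0113 0.017 ]
side washer [361.2 215.1] size mm [22. 51.] [ 0.4642 -0.1872  0.007 ]
side collar [304.  316.9] size mm [31. 39.] [0.5727 0.2226 0.011 ]
side foot [302.2 259.6] size mm [ 66. 111.] [0.5948 0.0336 0.015 ]
```

View pics/crop1.png

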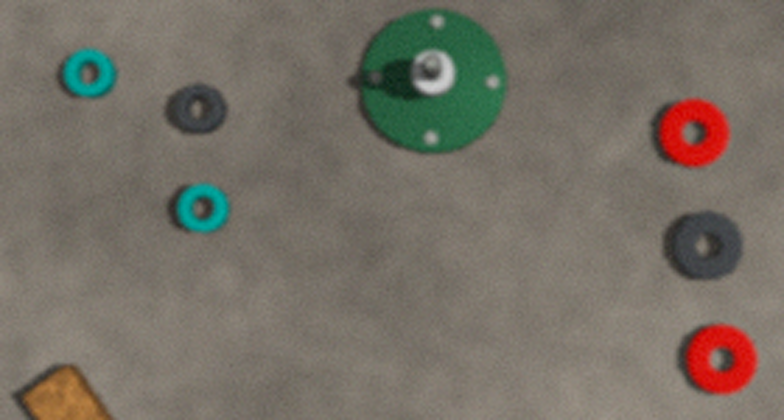

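The crop shows the dark washer at top-view (421.5,283) and the dark collar at (240.5,233), each between its coloured look-alikes, with shadows on their left. The two views disagree by 2 cm in y, so I'll check them against the known TCP.

Run:
```python
from h import *
s=arm.get_state()
for n in("top","side"):
    c=eyes.capture(n)
    print(n,"cam",np.round(ray(c,0,0)[0],3),"TCP",np.round(proj(c,s["ee_pos"]),1),"base",np.round(proj(c,(0,0,0)),1), {k:np.asarray(v).shape for k,v in c.items()})
    cv2.imwrite(f"pics/{n}1.png",(c["img"][360:470,0:140] if n=="top" else c["img"][330:440,490:630])[:,:,::-1].repeat(4,0).repeat(4,1))
c=eyes.capture("wrist"); cv2.imwrite("pics/w1.png",c["img"][:,:,::-1]); print(np.round(c["extrinsics"],3),c["intrinsics"])
a=cv2.imread("pics/top1.png");b=cv2.imread("pics/side1.png");
cv2.imwrite("pics/tb.png",cv2.resize(np.hstack([a,b]),None,fx=.71,fy=.71))
```

```text
top cam [ 0.429 -0.014  1.244] TCP [ 16.9 399. ] base [329.1 495.5] {'img': (480, 640, 3), 'intrinsics': (3, 3), 'extrinsics': (4, 4)}
side cam [0.479 1.038 0.718] TCP [554.3 384.6] base [569.1 266.1] {'img': (480, 640, 3), 'intrinsics': (3, 3), 'extrinsics': (4, 4)}
[[ 0.391  0.92  -0.001 -0.625]
 [-0.88   0.374 -0.294  0.037]
 [-0.27   0.116  0.956 -0.38 ]
 [ 0.     0.     0.     1.   ]] [[369.78369416   0.         320.59733725]
 [  0.         369.78369416 240.73642235]
 [  0.           0.           1.        ]]
```

View pics/tb.png

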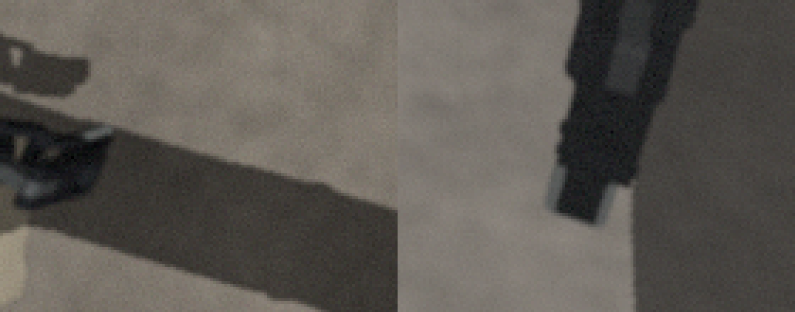

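Run:
```python
from h import *
s=arm.get_state(); y=rot(s).apply([0,1,0])
for n in("top","side","wrist"):
    c=eyes.capture(n)
    for k in(-1,1): print(n,k,np.round(proj(c,s["ee_pos"]+k*.05*y+[0,0,.013]),1))
    if n!="wrist":
        print("rays spindle top?")
    if n=="side": cv2.imwrite("pics/sp.png",cv2.resize(c["img"][195:335,200:400],None,fx=4,fy=4,interpolation=cv2.INTER_CUBIC)[:,:,::-1])
```

```text
top -1 [ 36.8 411.5]
top 1 [-11.6 389.1]
rays spindle top?
side -1 [562.3 348.9]
side 1 [550.7 407.8]
rays spindle top?
wrist -1 [193.9 327.1]
wrist 1 [446.3 326.8]
```

View pics/sp.png

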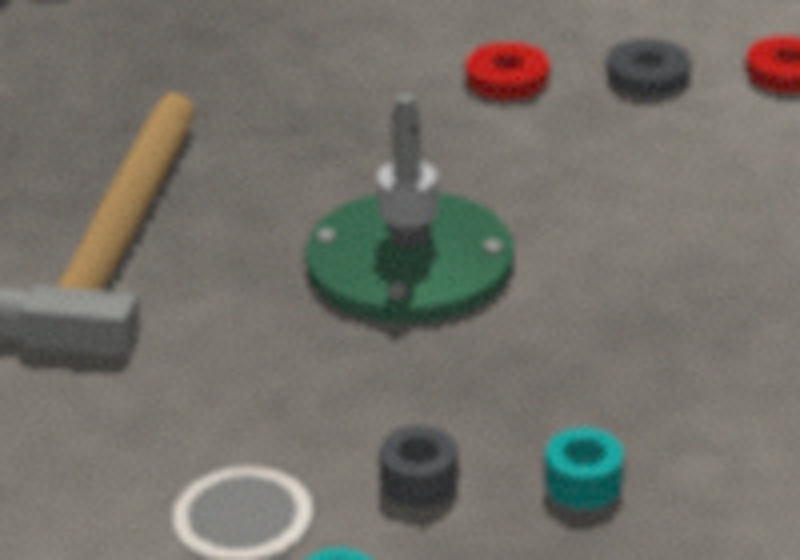

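The side crop shows the spindle tip at full-image (301,219), the foot top centre at (302.5,257.5), the collar top ring at (304.7,307.5) and the washer top ring at (362,211). The finger projections match the images, so the calibration is fine and the masks were thrown off by shadows.

Run:
```python
from h import *
t=eyes.capture("top"); s=eyes.capture("side")
for n,a,b,z in[("tip",(324.3,217.9),(301.2,219.2),.11),("foot",(324.6,223.9),(302.5,257.5),.018),("collar",(241,233.2),(304.7,307.5),.022),("washer",(421.4,282.5),(362.3,211),.014)]:
    o1,d1=ray(t,*a);o2,d2=ray(s,*b)
    k=np.linalg.lstsq(np.c_[d1,-d2],o2-o1,rcond=None)[0]
    print(n,np.round(onplane(t,*a,z),4),np.round(onplane(s,*b,z),4),"tri",np.round(((o1+d1*k[0])+(o2+d2*k[1]))/2,4))
st=arm.get_state(); print(st["t"]); r=rot(st); print(np.round(r.as_matrix(),3))
for T in[(.466,-.207,.12)]: print(delta(T))
```

```text
tip [0.6004 0.0105 0.11  ] [0.5964 0.016  0.11  ] tri [0.5989 0.0106 0.107 ]
foot [0.6004 0.0118 0.018 ] [0.5944 0.0295 0.018 ] tri [0.5992 0.012  0.0062]
collar [0.5783 0.2024 0.022 ] [0.5725 0.2073 0.022 ] tri [0.5759 0.2029 0.0186]
washer [ 0.4677 -0.207   0.014 ] [ 0.4616 -0.1962  0.014 ] tri [ 0.4646 -0.2079  0.0075]
0.6
[[-0.921  0.39  -0.   ]
 [ 0.39   0.921  0.   ]
 [ 0.     0.    -1.   ]]
[-509.8 -633.8  111.3]
```

Request:
{"op": "step_arm", "data": {
  "moves": [
    {"tx":-0.336,"ty":-0.266,"tz":-0.02,"wz":-23,"hand":1},
    {"tx":-0.336,"ty":-0.266,"tz":-0.02,"wz":-23,"hand":1},
    {"tx":-0.336,"ty":-0.266,"tz":-0.02,"wz":-23,"hand":1},
    {"tx":-0.336,"ty":-0.266,"tz":-0.02,"wz":-23,"hand":1},
    {"tx":-0.336,"ty":-0.266,"tz":-0.02,"wz":-23,"hand":1}
  ]
}}

```text
invalid input at $.moves[0]: expected keys tx, ty, tz, wx, wy, wz, hand
```

Request:
{"op": "step_arm", "data": {
  "moves": [
    {"tx":-0.336,"ty":-0.266,"tz":-0.02,"wx":0,"wy":0,"wz":-23,"hand":1},
    {"tx":-0.336,"ty":-0.266,"tz":-0.02,"wx":0,"wy":0,"wz":-23,"hand":1},
    {"tx":-0.336,"ty":-0.266,"tz":-0.02,"wx":0,"wy":0,"wz":-23,"hand":1},
    {"tx":-0.336,"ty":-0.266,"tz":-0.02,"wx":0,"wy":0,"wz":-23,"hand":1},
    {"tx":-0.336,"ty":-0.266,"tz":-0.02,"wx":0,"wy":0,"wz":-23,"hand":1}
  ]
}}

```text
t: 1.1
ee_pos: [0.3645, 0.3546, 0.2432]
tool_rot: [0.0, -0.0, 1.0, 0.0]
wrist_force: [1.4, -0.1, -0.1]
width: 0.0852
gripper_force: 0.0
```

Request:
{"op": "step_arm", "data": {
  "moves": [
    {"tx":-0.102,"ty":-0.562,"tz":0.04,"wx":0,"wy":0,"wz":0,"hand":1},
    {"tx":-0.102,"ty":-0.562,"tz":0.04,"wx":0,"wy":0,"wz":0,"hand":1},
    {"tx":-0.102,"ty":-0.562,"tz":0.04,"wx":0,"wy":0,"wz":0,"hand":1},
    {"tx":-0.102,"ty":-0.562,"tz":0.04,"wx":0,"wy":0,"wz":0,"hand":1},
    {"tx":-0.102,"ty":-0.562,"tz":0.04,"wx":0,"wy":0,"wz":0,"hand":1}
  ]
}}

```text
t: 1.6
ee_pos: [0.4087, 0.1092, 0.2257]
tool_rot: [0.001, -0.0, 1.0, 0.0]
wrist_force: [1.4, 0.1, 0.6]
width: 0.0853
gripper_force: 0.0
```

```bash
python3 -c "
from h import *
s=arm.get_state();print(s['t'],s['ee_pos'],np.round(s['qpos'],2)); print(delta((.466,-.207,.17)))"
```

```text
1.6 [0.4087044  0.10923189 0.22565793] [-0.12  0.46 -0.37  2.14  0.3   0.58  0.87]
[ -56.9 -316.3   55.6]
```

Request:
{"op": "step_arm", "data": {
  "moves": [
    {"tx":-0.057,"ty":-0.316,"tz":0.055,"wx":0,"wy":0,"wz":0,"hand":1},
    {"tx":-0.057,"ty":-0.316,"tz":0.055,"wx":0,"wy":0,"wz":0,"hand":1},
    {"tx":-0.057,"ty":-0.316,"tz":0.055,"wx":0,"wy":0,"wz":0,"hand":1},
    {"tx":-0.057,"ty":-0.316,"tz":0.055,"wx":0,"wy":0,"wz":0,"hand":1},
    {"tx":-0.057,"ty":-0.316,"tz":0.055,"wx":0,"wy":0,"wz":0,"hand":1}
  ]
}}

```text
t: 2.1
ee_pos: [0.4526, -0.1336, 0.1831]
tool_rot: [0.0, -0.0, 1.0, -0.0]
wrist_force: [1.4, 0.6, 0.7]
width: 0.0855
gripper_force: 0.0
```

Request:
{"op": "step_arm", "data": {
  "moves": [
    {"tx":-0.01,"ty":-0.07,"tz":0.015,"wx":0,"wy":0,"wz":0,"hand":1},
    {"tx":-0.01,"ty":-0.07,"tz":0.015,"wx":0,"wy":0,"wz":0,"hand":1},
    {"tx":-0.01,"ty":-0.07,"tz":0.015,"wx":0,"wy":0,"wz":0,"hand":1},
    {"tx":-0.01,"ty":-0.07,"tz":0.015,"wx":0,"wy":0,"wz":0,"hand":1}
  ]
}}

```text
t: 2.5
ee_pos: [0.4623, -0.2011, 0.1682]
tool_rot: [0.0, 0.0, 1.0, 0.0]
wrist_force: [0.5, 0.8, -0.8]
width: 0.0856
gripper_force: 0.0
```

```bash
python3 -c "
from h import *
s=arm.get_state();print(s['t'],s['ee_pos'],np.round(s['tool_rot'],3)); print(delta((.466,-.207,.17)))
c=eyes.capture('wrist');cv2.imwrite('pics/w2.png',c['img'][:,:,::-1]);print(proj(c,(.466,-.207,.014)))"
```

```text
2.5 [ 0.46227518 -0.20112698  0.16822155] [0. 0. 1. 0.]
[-3.7 -5.9 -1.8]
(np.float64(312.9698431425009), np.float64(226.87636108957503))
```

View pics/w2.png

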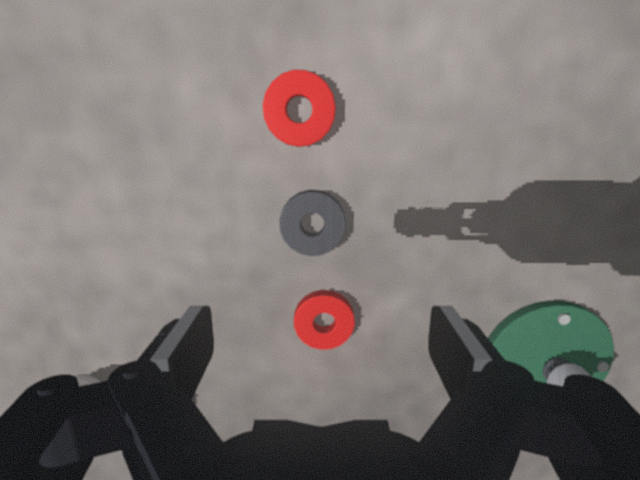

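The wrist view shows the dark washer at (313,222), red rings at (300,107) and (324,320), and the stand at lower right. I'll refine the washer position from this image.

Run:
```python
from h import *
c=eyes.capture('wrist'); hsv=cv2.cvtColor(c['img'],cv2.COLOR_RGB2HSV)
print(hsv[222,290],hsv[200,313],hsv[235,350],hsv[222,440],hsv[222,200])
for hi in(95,110):
    m=cv2.inRange(hsv,(95,30,0),(130,255,hi)); m=cv2.morphologyEx(m,cv2.MORPH_OPEN,np.ones((3,3)))
    k=blob(m,(313,222),45); (u,v),ax,a=cv2.fitEllipse(cv2.convexHull(k))
    P=onplane(c,u,v,.007);o,_=ray(c,u,v);print((u,v),np.array(ax)*np.linalg.norm(P-o)/370,P)
    print(delta((P[0],P[1],-.001)))
```

```text
[124  18 101] [117  23 101] [ 10  17 139] [ 5 17 91] [ 11  13 159]Traceback (most recent call last):
  File "<stdin>", line 6, in <module>
  File "h.py", line 17, in blob
    k=max(cs,key=cv2.contourArea); return k
ValueError: max() iterable argument is empty
```

```bash
cat >> h.py <<'E'
def bluish(img):
    f=cv2.GaussianBlur(img,(3,3),0).astype(int); return ((f[...,2]-f[...,0]>0)*255).astype(np.uint8)
def ringfit(c,near,rad,z):
    m=cv2.morphologyEx(bluish(c["img"]),cv2.MORPH_OPEN,np.ones((3,3)))
    k=cv2.convexHull(blob(m,near,rad)); (u,v),ax,a=cv2.fitEllipse(k); P=onplane(c,u,v,z); o,_=ray(c,u,v)
    return (round(u,1),round(v,1)),np.round(np.array(ax)*np.linalg.norm(P-o)/c["intrinsics"][0][0]*1000,1),P
E
python3 - <<'E'
from h import *
c=eyes.capture('wrist'); u,ax,P=ringfit(c,(313,222),45,.007); print(u,ax,P,delta((P[0],P[1],-.001)))
E
```

```text
(310.1, 222.3) [53.7 55.5] [ 0.46434447 -0.20801383  0.007     ] [ -1.6  -8.6 169.7]
```

Request:
{"op": "step_arm", "data": {
  "moves": [
    {"tx":-0.002,"ty":-0.006,"tz":0.05,"wx":0,"wy":0,"wz":0,"hand":1},
    {"tx":-0.002,"ty":-0.006,"tz":0.09,"wx":0,"wy":0,"wz":0,"hand":1},
    {"tx":-0.002,"ty":-0.006,"tz":0.12,"wx":0,"wy":0,"wz":0,"hand":1},
    {"tx":-0.002,"ty":-0.006,"tz":0.14,"wx":0,"wy":0,"wz":0,"hand":1},
    {"tx":-0.002,"ty":-0.006,"tz":0.14,"wx":0,"wy":0,"wz":0,"hand":1}
  ]
}}

```text
t: 3.15
ee_pos: [0.4633, -0.2051, 0.0265]
tool_rot: [-0.002, -0.002, 1.0, 0.001]
wrist_force: [-1.0, 1.0, -1.1]
width: 0.0856
gripper_force: 0.0
```

Request:
{"op": "step_arm", "data": {
  "moves": [
    {"tx":0,"ty":0,"tz":0.029,"wx":0,"wy":0,"wz":0,"hand":1},
    {"tx":0,"ty":0,"tz":0.029,"wx":0,"wy":0,"wz":0,"hand":1},
    {"tx":0,"ty":0,"tz":0.029,"wx":0,"wy":0,"wz":0,"hand":0.75},
    {"tx":0,"ty":0,"tz":0.029,"wx":0,"wy":0,"wz":0,"hand":0.75}
  ]
}}

```text
t: 3.55
ee_pos: [0.4651, -0.2074, 0.0008]
tool_rot: [0.001, -0.0, 1.0, -0.0]
wrist_force: [0.1, -0.2, -0.2]
width: 0.0638
gripper_force: 0.0
```

Now close.

Request:
{"op": "step_arm", "data": {
  "moves": [
    {"tx":0,"ty":0,"tz":0,"wx":0,"wy":0,"wz":0,"hand":0.5},
    {"tx":0,"ty":0,"tz":0,"wx":0,"wy":0,"wz":0,"hand":0.5},
    {"tx":0,"ty":0,"tz":0,"wx":0,"wy":0,"wz":0,"hand":0.5},
    {"tx":0,"ty":0,"tz":0,"wx":0,"wy":0,"wz":0,"hand":0.5},
    {"tx":0,"ty":0,"tz":0,"wx":0,"wy":0,"wz":0,"hand":0.5}
  ]
}}

```text
t: 4.05
ee_pos: [0.4651, -0.2077, 0.0012]
tool_rot: [0.001, -0.0, 1.0, -0.0]
wrist_force: [0.0, 0.3, 9.9]
width: 0.0531
gripper_force: 62.3
```

```bash
python3 -c "
from h import *
s=arm.get_state();print(s['t'],s['ee_pos'],s['width'],s['wrist_force'])
c=eyes.capture('wrist');cv2.imwrite('pics/w3.png',c['img'][:,:,::-1]);print(proj(c,(.465,-.207,.014)))"
```

```text
4.05 [ 0.46508615 -0.20768183  0.0011572 ] 0.0530510818877862 [0.0235405  0.32178439 9.93396704]
(np.float64(321.23215674790237), np.float64(326.45426954417917))
```

View pics/w3.png

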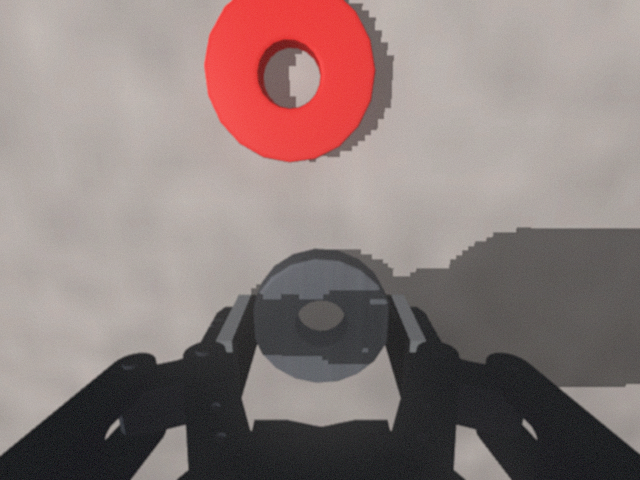

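The washer is between the pads with its bore at (321,316) and no red ring involved. The bore sits slightly forward of the expected position, so I'll lift it and measure it relative to the tool.

Request:
{"op": "step_arm", "data": {
  "moves": [
    {"tx":0,"ty":0,"tz":-0.03,"wx":0,"wy":0,"wz":0,"hand":0.5},
    {"tx":0,"ty":0,"tz":-0.07,"wx":0,"wy":0,"wz":0,"hand":0.5},
    {"tx":0,"ty":0,"tz":-0.12,"wx":0,"wy":0,"wz":0,"hand":0.5},
    {"tx":0,"ty":0,"tz":-0.17,"wx":0,"wy":0,"wz":0,"hand":0.5},
    {"tx":0,"ty":0,"tz":-0.17,"wx":0,"wy":0,"wz":0,"hand":0.5}
  ]
}}

```text
t: 4.6
ee_pos: [0.468, -0.2086, 0.1759]
tool_rot: [0.006, 0.0, 1.0, -0.002]
wrist_force: [0.1, -0.4, -1.5]
width: 0.0529
gripper_force: 64.5
```

```bash
python3 -c "
from h import *
s=arm.get_state();print(s['t'],s['ee_pos'],s['width'],s['wrist_force'],s['gripper_force'],s['moment'])
c=eyes.capture('wrist');cv2.imwrite('pics/w4.png',c['img'][200:420,180:460][:,:,::-1].repeat(2,0).repeat(2,1))
E=c['extrinsics'];print(np.round(E,4))
e=s['ee_pos'];print([np.round(proj(c,e+[dx,0,.013]),1) for dx in(0,-.028,.028,-.01,.01)])
c=eyes.capture('side');u,v=map(int,proj(c,e));a=c['img'][v-50:v+50,u-50:u+50];cv2.imwrite('pics/s4.png',a[:,:,::-1].repeat(4,0).repeat(4,1));
a=cv2.imread('pics/w4.png');b=cv2.imread('pics/s4.png');cv2.imwrite('pics/ws4.png',cv2.resize(np.hstack([a[:400],b]),(792,330)))"
```

```text
4.6 [ 0.46800661 -0.20858413  0.17593041] 0.052905033933832384 [ 0.0633407  -0.36170569 -1.5398783 ] 64.45960192009807 [-0.00949815 -0.08058106 -0.05851003]
[[ 1.300e-03  1.000e+00 -4.500e-03  2.084e-01]
 [-9.522e-01 -1.000e-04 -3.053e-01  4.691e-01]
 [-3.053e-01  4.700e-03  9.522e-01 -1.825e-01]
 [ 0.000e+00  0.000e+00  0.000e+00  1.000e+00]]
[array([319.4, 327.1]), array([319.3, 261. ]), array([319.6, 386. ]), array([319.4, 304.4]), array([319.5, 348.9])]
```

View pics/ws4.png

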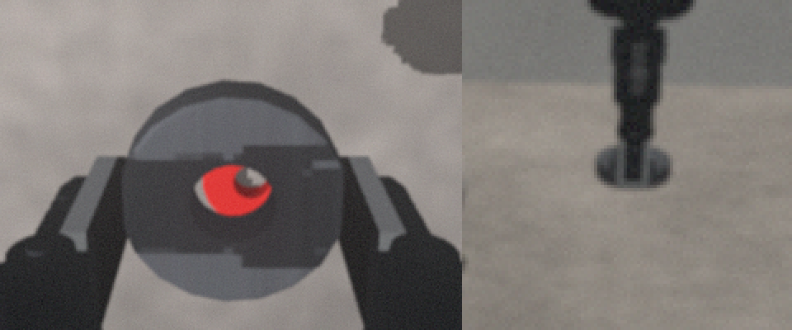

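The left half shows the washer gripped level with its bore at about wrist (321,320) and its outer face spanning v 259–382. That puts it about 1 mm forward of the TCP. The right half shows it held flat. Now to the spindle.

Request:
{"op": "step_arm", "data": {
  "moves": [
    {"tx":-0.134,"ty":0.2175,"tz":0,"wx":0,"wy":0,"wz":0,"hand":0.5},
    {"tx":-0.134,"ty":0.2175,"tz":0,"wx":0,"wy":0,"wz":0,"hand":0.5},
    {"tx":-0.134,"ty":0.2175,"tz":0,"wx":0,"wy":0,"wz":0,"hand":0.5},
    {"tx":-0.134,"ty":0.2175,"tz":0,"wx":0,"wy":0,"wz":0,"hand":0.5},
    {"tx":-0.134,"ty":0.2175,"tz":0,"wx":0,"wy":0,"wz":0,"hand":0.5}
  ]
}}

```text
t: 5.2
ee_pos: [0.5946, 0.0069, 0.1675]
tool_rot: [-0.002, -0.0, 1.0, -0.001]
wrist_force: [1.6, -1.4, -1.6]
width: 0.0525
gripper_force: 64.4
```

Request:
{"op": "step_arm", "data": {
  "moves": [
    {"tx":0,"ty":0,"tz":0.02,"wx":0,"wy":0,"wz":0,"hand":0.5},
    {"tx":0,"ty":0,"tz":0.03,"wx":0,"wy":0,"wz":0,"hand":0.5},
    {"tx":0,"ty":0,"tz":0.03,"wx":0,"wy":0,"wz":0,"hand":0.5},
    {"tx":0,"ty":0,"tz":0.03,"wx":0,"wy":0,"wz":0,"hand":0.5},
    {"tx":0,"ty":0,"tz":0.03,"wx":0,"wy":0,"wz":0,"hand":0.5}
  ]
}}

```text
t: 5.7
ee_pos: [0.5952, 0.0041, 0.1396]
tool_rot: [0.0, 0.001, 1.0, -0.0]
wrist_force: [-0.5, 0.7, -0.3]
width: 0.0527
gripper_force: 64.4
```

```bash
python3 -c "
from h import *
s=arm.get_state();print(s['t'],s['ee_pos'],s['width'],s['wrist_force'],s['tool_rot'])
e=s['ee_pos']
c=eyes.capture('wrist');w=c['img'][230:400,240:400];print('tip proj',proj(c,(.599,.0105,.11)),'bore top,bottom',proj(c,e+[-.0013,0,.013]),proj(c,e+[-.0013,0,-.001]))
c=eyes.capture('side');u,v=map(int,proj(c,e));print(u,v,'tip',proj(c,(.599,.0105,.11)));sd=c['img'][v-60:v+110,u-80:u+80]
cv2.imwrite('pics/h5.png',cv2.resize(np.hstack([w,sd]),None,fx=2.5,fy=2.5,interpolation=cv2.INTER_CUBIC)[:,:,::-1])"
```

```text
5.7 [0.59518847 0.00406726 0.13962989] 0.05270367688251889 [-0.48102439  0.70910189 -0.34659057] [ 1.00282646e-04  7.03420958e-04  9.99999703e-01 -2.99674702e-04]
tip proj (np.float64(332.5214575280439), np.float64(290.1826433315182)) bore top,bottom (np.float64(319.5241038833359), np.float64(323.873374494329)) (np.float64(319.6514840742248), np.float64(307.3486390921965))
301 204 tip (np.float64(300.28063154532845), np.float64(217.8741590205912))
```

View pics/h5.png

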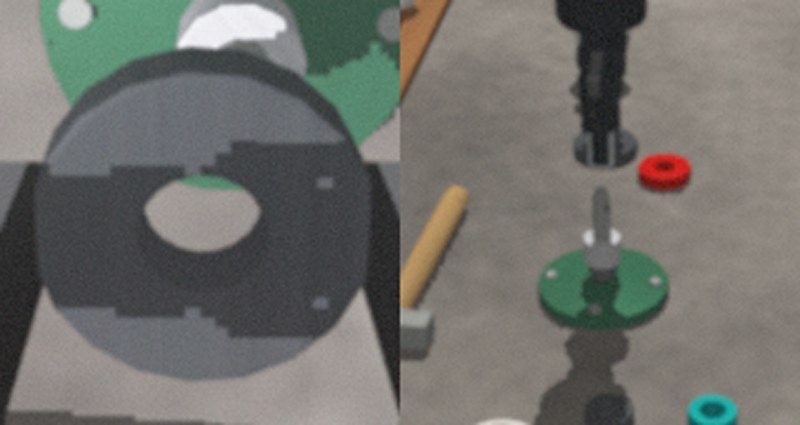

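The wrist half shows the washer centred at u≈321 and the bright seat, hence the spindle, behind it at u≈337. The side half shows the tool above the spindle with the tip at (301,219). The tool needs to move a few mm toward +x and +y, so I'll compute the amount.

```bash
python3 -c "
from h import *
c=eyes.capture('wrist')
print('seat u at y=.0105/.012:',proj(c,(.599,.0105,.06)),proj(c,(.599,.0125,.06)))
d=delta((.600,.010,.126));print(d, arm.get_state()['ee_pos'])"
```

```text
seat u at y=.0105/.012: (np.float64(329.28296325346633), np.float64(256.4420167285842)) (np.float64(332.4138905516959), np.float64(256.4373067399951))
[-4.5  5.2 13.9] [0.59549992 0.00479711 0.13991847]
```

Request:
{"op": "step_arm", "data": {
  "moves": [
    {"tx":-0.065,"ty":0.006,"tz":0,"wx":0,"wy":0,"wz":0,"hand":0.5},
    {"tx":-0.065,"ty":0.006,"tz":0,"wx":0,"wy":0,"wz":0,"hand":0.5},
    {"tx":-0.065,"ty":0.006,"tz":0,"wx":0,"wy":0,"wz":0,"hand":0.5},
    {"tx":-0.065,"ty":0.006,"tz":0,"wx":0,"wy":0,"wz":0,"hand":0.5},
    {"tx":-0.065,"ty":0.006,"tz":0,"wx":0,"wy":0,"wz":0,"hand":0.5}
  ]
}}

```text
t: 6.35
ee_pos: [0.659, 0.0112, 0.1393]
tool_rot: [-0.001, -0.0, 1.0, -0.0]
wrist_force: [0.9, 0.1, -1.4]
width: 0.0526
gripper_force: 64.4
```

```bash
python3 -c "
from h import *
s=arm.get_state();print(s['t'],s['ee_pos'],s['tool_rot'])
c=eyes.capture('wrist');w=c['img'];print('tip',proj(c,(.599,.011,.11)),'tcp',proj(c,s['ee_pos']))
cv2.imwrite('pics/w6.png',w[60:400,140:500][:,:,::-1].repeat(2,0)[:600].repeat(2,1)); np.save('w6.npy',{'c':c},allow_pickle=True)"
```

```text
6.35 [0.6590294  0.01115293 0.13925535] [-7.58152375e-04 -3.12947420e-04  9.99999641e-01 -2.12724463e-04]
tip (np.float64(319.34842041402845), np.float64(162.6789677611436)) tcp (np.float64(319.61360385820115), np.float64(311.1248311180293))
```

View pics/w6.png

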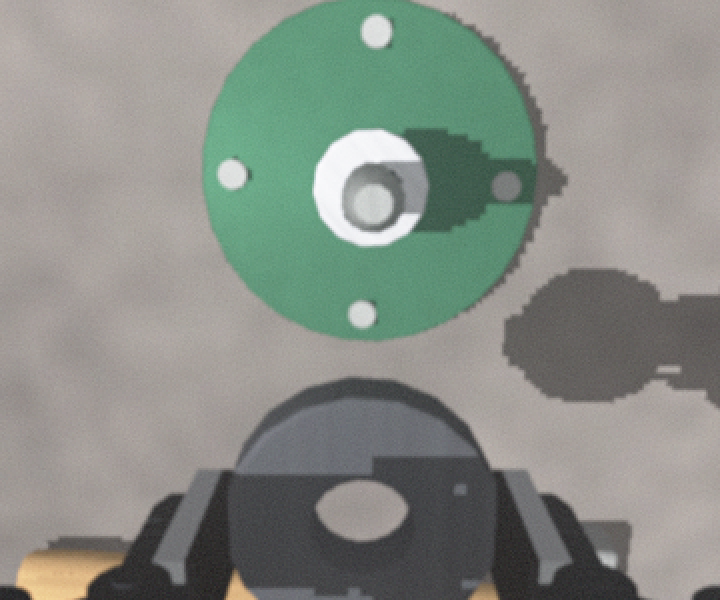

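The wrist view shows the spindle tip at (326.5,161), the seat and foot concentric behind it, and the washer bore at u=321.

```bash
python3 -c "
from h import *
c=np.load('w6.npy',allow_pickle=True).item()['c']
P=onplane(c,326.5,161,.11);print('tip',P);print('washer top centre by wrist',onplane(c,321.2,323,.1523), 'foot', onplane(c,325,145,.018))
for v in(259,): print(onplane(c,321.2,v,.1523))
print(delta((P[0]+.0013,P[1]-.0007,.126)))"
```

```text
tip [0.59824718 0.01427007 0.11      ]
washer top centre by wrist [0.65736077 0.01182637 0.1523    ] foot [0.5951404  0.01453388 0.018     ]
[0.63056042 0.01182448 0.1523    ]
[59.6  2.4 13.4]
```

Request:
{"op": "step_arm", "data": {
  "moves": [
    {"tx":0.06,"ty":0.0025,"tz":0,"wx":0,"wy":0,"wz":0,"hand":0.5},
    {"tx":0.06,"ty":0.0025,"tz":0,"wx":0,"wy":0,"wz":0,"hand":0.5},
    {"tx":0.06,"ty":0.0025,"tz":0,"wx":0,"wy":0,"wz":0,"hand":0.5},
    {"tx":0.06,"ty":0.0025,"tz":0.01,"wx":0,"wy":0,"wz":0,"hand":0.5},
    {"tx":0.06,"ty":0.0025,"tz":0.018,"wx":0,"wy":0,"wz":0,"hand":0.5}
  ]
}}

```text
t: 6.9
ee_pos: [0.6018, 0.0139, 0.1209]
tool_rot: [0.001, 0.0, 1.0, 0.0]
wrist_force: [-0.3, 0.1, -1.6]
width: 0.0527
gripper_force: 64.4
```

Request:
{"op": "step_arm", "data": {
  "moves": [
    {"tx":0,"ty":0,"tz":0.004,"wx":0,"wy":0,"wz":0,"hand":0.5},
    {"tx":0,"ty":0,"tz":0.008,"wx":0,"wy":0,"wz":0,"hand":0.5},
    {"tx":0,"ty":0,"tz":0.012,"wx":0,"wy":0,"wz":0,"hand":0.5},
    {"tx":0,"ty":0,"tz":0.016,"wx":0,"wy":0,"wz":0,"hand":0.5},
    {"tx":0,"ty":0,"tz":0.02,"wx":0,"wy":0,"wz":0,"hand":0.5}
  ]
}}

```text
t: 7.4
ee_pos: [0.6004, 0.0141, 0.101]
tool_rot: [0.0, -0.0, 1.0, 0.0]
wrist_force: [-0.6, -0.6, -1.5]
width: 0.053
gripper_force: 64.4
```

Request:
{"op": "step_arm", "data": {
  "moves": [
    {"tx":0.001,"ty":0,"tz":0.008,"wx":0,"wy":0,"wz":0,"hand":0.5},
    {"tx":0.001,"ty":0,"tz":0.016,"wx":0,"wy":0,"wz":0,"hand":0.5},
    {"tx":0.001,"ty":0,"tz":0.024,"wx":0,"wy":0,"wz":0,"hand":0.5},
    {"tx":0.001,"ty":0,"tz":0.032,"wx":0,"wy":0,"wz":0,"hand":0.5},
    {"tx":0.001,"ty":0,"tz":0.036,"wx":0,"wy":0,"wz":0,"hand":0.5}
  ]
}}

```text
t: 7.9
ee_pos: [0.5988, 0.014, 0.0642]
tool_rot: [-0.001, -0.0, 1.0, -0.0]
wrist_force: [-0.3, 0.4, -1.4]
width: 0.0521
gripper_force: 64.4
```

Request:
{"op": "step_arm", "data": {
  "moves": [
    {"tx":0,"ty":0,"tz":0.002,"wx":0,"wy":0,"wz":0,"hand":0.5},
    {"tx":0,"ty":0,"tz":0.003,"wx":0,"wy":0,"wz":0,"hand":0.5},
    {"tx":0,"ty":0,"tz":0.003,"wx":0,"wy":0,"wz":0,"hand":0.5}
  ]
}}

```text
t: 8.2
ee_pos: [0.5994, 0.0141, 0.0623]
tool_rot: [0.0, -0.0, 1.0, 0.0]
wrist_force: [0.0, -0.3, -1.5]
width: 0.0524
gripper_force: 64.4
```

Request:
{"op": "step_arm", "data": {
  "moves": [
    {"tx":0,"ty":0,"tz":0.001,"wx":0,"wy":0,"wz":0,"hand":0.5},
    {"tx":0,"ty":0,"tz":0.001,"wx":0,"wy":0,"wz":0,"hand":0.8},
    {"tx":0,"ty":0,"tz":0.001,"wx":0,"wy":0,"wz":0,"hand":1},
    {"tx":0,"ty":0,"tz":0.001,"wx":0,"wy":0,"wz":0,"hand":1},
    {"tx":0,"ty":0,"tz":0.001,"wx":0,"wy":0,"wz":0,"hand":1}
  ]
}}

```text
t: 8.7
ee_pos: [0.5994, 0.014, 0.0614]
tool_rot: [0.0, -0.0, 1.0, 0.0]
wrist_force: [-0.2, 0.0, 0.4]
width: 0.0857
gripper_force: 0.0
```

Request:
{"op": "step_arm", "data": {
  "moves": [
    {"tx":0,"ty":0,"tz":-0.01,"wx":0,"wy":0,"wz":0,"hand":1},
    {"tx":0,"ty":0,"tz":-0.04,"wx":0,"wy":0,"wz":0,"hand":1},
    {"tx":0,"ty":0,"tz":-0.08,"wx":0,"wy":0,"wz":0,"hand":1},
    {"tx":0,"ty":0,"tz":-0.12,"wx":0,"wy":0,"wz":0,"hand":1},
    {"tx":0,"ty":0,"tz":-0.12,"wx":0,"wy":0,"wz":0,"hand":1}
  ]
}}

```text
t: 9.2
ee_pos: [0.6032, 0.0149, 0.1876]
tool_rot: [0.006, -0.0, 1.0, 0.001]
wrist_force: [1.5, 0.7, 0.1]
width: 0.0857
gripper_force: 0.0
```

Request:
{"op": "step_arm", "data": {
  "moves": [
    {"tx":0.022,"ty":0.1885,"tz":0.01,"wx":0,"wy":0,"wz":0,"hand":0.65},
    {"tx":0.022,"ty":0.1885,"tz":0.01,"wx":0,"wy":0,"wz":0,"hand":0.65},
    {"tx":0.022,"ty":0.1885,"tz":0.01,"wx":0,"wy":0,"wz":0,"hand":0.65},
    {"tx":0.022,"ty":0.1885,"tz":0.01,"wx":0,"wy":0,"wz":0,"hand":0.65},
    {"tx":0.022,"ty":0.1885,"tz":0.01,"wx":0,"wy":0,"wz":0,"hand":0.65}
  ]
}}

```text
t: 9.7
ee_pos: [0.5745, 0.2123, 0.1717]
tool_rot: [-0.0, -0.006, 1.0, 0.004]
wrist_force: [-0.4, -0.1, 0.6]
width: 0.0555
gripper_force: 0.0
```

```bash
cat >> h.py <<'E'
def ring(c,near,rad,z,dark=125):
    f=cv2.GaussianBlur(c["img"],(3,3),0); i=f.astype(int); sat=cv2.cvtColor(f,cv2.COLOR_RGB2HSV)[...,1]
    m=((i[...,2]>i[...,0])&(sat<90)&(i.max(2)<dark)).astype(np.uint8)*255; m=cv2.morphologyEx(m,cv2.MORPH_OPEN,np.ones((3,3)))
    k=cv2.convexHull(blob(m,near,rad)); x,y,w,h=cv2.boundingRect(k); (u,v),ax,a=cv2.fitEllipse(k); P=onplane(c,u,v,z); o,_=ray(c,u,v)
    s=np.linalg.norm(P-o)/c["intrinsics"][0][0]*1000
    return "fit",np.round((u,v),1),"mm",np.round(np.array(ax)*s,1),"box",(x,y,x+w,y+h),P
E
python3 - <<'E'
from h import *
s=arm.get_state();print(s['t'],s['ee_pos'],s['tool_rot'],s['width'])
c=eyes.capture('wrist');p=proj(c,(.576,.2035,.011));print('exp',np.round(p,1));print(ring(c,p,50,.011))
for n in('side','top'):
    c=eyes.capture(n);p=proj(c,(.599,.014,.067));print(n,'washer exp',np.round(p,1),ring(c,p,26,.067))
E
```

```text
9.7 [0.57445936 0.21232808 0.17171525] [-3.89667892e-04 -6.11844572e-03  9.99974312e-01  3.71331679e-03] 0.05548922730739759
exp [308.4 222.5]
('fit', array([308.9, 222.2]), 'mm', array([39.4, 40.7]), 'box', (286, 199, 333, 247), array([0.57576864, 0.20395713, 0.011     ]))
side washer exp [300.6 235.3] ('fit', array([300.6, 231.2]), 'mm', array([ 51.9, 118.4]), 'box', (291, 209, 313, 258), array([ 0.60088379, -0.00336265,  0.067     ]))
top washer exp [323.1 221.4] ('fit', array([323.5, 219.7]), 'mm', array([55., 57.]), 'box', (311, 208, 337, 233), array([0.60282675, 0.01329718, 0.067     ]))
```

Request:
{"op": "step_arm", "data": {
  "moves": [
    {"tx":0.0015,"ty":0.0015,"tz":0.04,"wx":0,"wy":0,"wz":0,"hand":0.65},
    {"tx":0.0015,"ty":0.0015,"tz":0.08,"wx":0,"wy":0,"wz":0,"hand":0.65},
    {"tx":0.0015,"ty":0.0015,"tz":0.11,"wx":0,"wy":0,"wz":0,"hand":0.65},
    {"tx":0.0015,"ty":0.0015,"tz":0.125,"wx":0,"wy":0,"wz":0,"hand":0.65},
    {"tx":0.0015,"ty":0.0015,"tz":0.125,"wx":0,"wy":0,"wz":0,"hand":0.65}
  ]
}}

```text
t: 10.35
ee_pos: [0.5749, 0.2016, 0.0445]
tool_rot: [-0.002, 0.001, 1.0, -0.001]
wrist_force: [-0.1, -0.1, 0.1]
width: 0.0555
gripper_force: 0.0
```

Run:
```python
from h import *
s=arm.get_state();print(s['t'],s['ee_pos'],s['tool_rot'],s['width'])
c=eyes.capture('wrist');p=proj(c,(.576,.204,.011));print('exp',np.round(p,1));r=ring(c,p,60,.011);print(r)
print(delta((r[-1][0],r[-1][1],.004)))
```

```text
10.35 [0.57487938 0.20163226 0.04454722] [-1.58974734e-03  6.62721181e-04  9.99997687e-01 -1.28789505e-03] 0.05552866441309979
exp [324.6 282.5]
('fit', array([327.5, 283. ]), 'mm', array([40.4, 43.4]), 'box', (290, 242, 367, 325), array([0.57626497, 0.2055213 , 0.011     ]))
[-0.3  2.8 42.2]
```

Request:
{"op": "step_arm", "data": {
  "moves": [
    {"tx":0,"ty":0.002,"tz":0,"wx":0,"wy":0,"wz":0,"hand":0.65},
    {"tx":0,"ty":0.002,"tz":0.02,"wx":0,"wy":0,"wz":0,"hand":0.65},
    {"tx":0,"ty":0.002,"tz":0.035,"wx":0,"wy":0,"wz":0,"hand":0.65},
    {"tx":0,"ty":0.002,"tz":0.042,"wx":0,"wy":0,"wz":0,"hand":0.65},
    {"tx":0,"ty":0.002,"tz":0.042,"wx":0,"wy":0,"wz":0,"hand":0.65}
  ]
}}

```text
t: 10.9
ee_pos: [0.5752, 0.2058, 0.0037]
tool_rot: [-0.001, -0.0, 1.0, -0.0]
wrist_force: [-0.2, 0.1, 0.6]
width: 0.0557
gripper_force: 0.0
```

Request:
{"op": "step_arm", "data": {
  "moves": [
    {"tx":0,"ty":0,"tz":0,"wx":0,"wy":0,"wz":0,"hand":0.3},
    {"tx":0,"ty":0,"tz":0,"wx":0,"wy":0,"wz":0,"hand":0.3},
    {"tx":0,"ty":0,"tz":0,"wx":0,"wy":0,"wz":0,"hand":0.3},
    {"tx":0,"ty":0,"tz":0,"wx":0,"wy":0,"wz":0,"hand":0.3},
    {"tx":0,"ty":0,"tz":0,"wx":0,"wy":0,"wz":0,"hand":0.3}
  ]
}}

```text
t: 11.4
ee_pos: [0.5762, 0.2062, 0.0053]
tool_rot: [0.001, -0.0, 1.0, 0.0]
wrist_force: [-0.5, 0.7, 6.5]
width: 0.0376
gripper_force: 60.7
```

Request:
{"op": "step_arm", "data": {
  "moves": [
    {"tx":0,"ty":0,"tz":-0.03,"wx":0,"wy":0,"wz":0,"hand":0.3},
    {"tx":0,"ty":0,"tz":-0.08,"wx":0,"wy":0,"wz":0,"hand":0.3},
    {"tx":0,"ty":0,"tz":-0.12,"wx":0,"wy":0,"wz":0,"hand":0.3},
    {"tx":0,"ty":0,"tz":-0.14,"wx":0,"wy":0,"wz":0,"hand":0.3},
    {"tx":0,"ty":0,"tz":-0.14,"wx":0,"wy":0,"wz":0,"hand":0.3}
  ]
}}

```text
t: 11.9
ee_pos: [0.5778, 0.207, 0.1477]
tool_rot: [0.003, -0.0, 1.0, 0.002]
wrist_force: [1.3, -0.3, -0.5]
width: 0.0379
gripper_force: 60.8
```

Request:
{"op": "step_arm", "data": {
  "moves": [
    {"tx":-0.023,"ty":-0.192,"tz":0,"wx":0,"wy":0,"wz":0,"hand":0.3},
    {"tx":-0.023,"ty":-0.192,"tz":0,"wx":0,"wy":0,"wz":0,"hand":0.3},
    {"tx":-0.023,"ty":-0.192,"tz":0,"wx":0,"wy":0,"wz":0,"hand":0.3},
    {"tx":-0.023,"ty":-0.192,"tz":0,"wx":0,"wy":0,"wz":0,"hand":0.3},
    {"tx":-0.023,"ty":-0.192,"tz":0,"wx":0,"wy":0,"wz":0,"hand":0.3}
  ]
}}

```text
t: 12.4
ee_pos: [0.5981, 0.0026, 0.142]
tool_rot: [-0.002, 0.006, 1.0, -0.004]
wrist_force: [-0.2, -0.0, -1.0]
width: 0.0377
gripper_force: 60.8
```

Request:
{"op": "step_arm", "data": {
  "moves": [
    {"tx":0,"ty":0,"tz":0.005,"wx":0,"wy":0,"wz":0,"hand":0.3},
    {"tx":0,"ty":0,"tz":0.005,"wx":0,"wy":0,"wz":0,"hand":0.3},
    {"tx":0,"ty":0,"tz":0.005,"wx":0,"wy":0,"wz":0,"hand":0.3}
  ]
}}

```text
t: 12.7
ee_pos: [0.5981, 0.0163, 0.1385]
tool_rot: [-0.001, -0.002, 1.0, 0.001]
wrist_force: [-0.5, 0.3, -0.6]
width: 0.0375
gripper_force: 60.8
```

Run:
```python
from h import *
s=arm.get_state();e=s['ee_pos'];print(s['t'],e,s['tool_rot'],s['width'],s['wrist_force'])
print(delta((.599,.0138,.130)))
c=eyes.capture('wrist')
def rng(lo,hi,row): # bluish-grey columns on one row
    return [int(x) for x in c['img'][row,lo:hi:6].max(1)]
u,v=proj(c,e+[0,0,.0167]);print('collar top centre exp',u,v, 'front/rear rim exp',proj(c,e+[-.02,0,.0167])[1],proj(c,e+[.02,0,.0167])[1])
col=c['img'][200:400,int(u)].astype(int); print([int(x) for x in col.max(1)[::4]]); print([int(x) for x in (col[:,2]-col[:,0])[::4]])
```

```text
12.7 [0.59811623 0.01628548 0.13851517] [-7.17739197e-04 -1.95468116e-03  9.99997630e-01  6.34937391e-04] 0.03751109884357246 [-0.45491372  0.26258975 -0.64232918]
[-0.9 -2.5  8.5]
collar top centre exp 319.50118675342975 331.6624395551812 front/rear rim exp 283.9187038049127 375.65187905144876
[149, 148, 150, 80, 102, 112, 116, 119, 115, 115, 114, 106, 106, 103, 107, 106, 60, 73, 67, 70, 68, 119, 114, 114, 112, 110, 120, 158, 160, 157, 154, 123, 65, 58, 64, 61, 61, 63, 71, 70, 84, 120, 118, 159, 155, 159, 156, 162, 159, 164]
[25, 28, 27, 7, 8, 7, 12, 13, 9, 8, 9, 8, -1, 2, 3, 3, 5, 2, 1, 2, 5, 8, 9, 9, 5, 9, -5, -10, -10, -6, -9, -5, 1, 1, 7, 3, 2, 2, -1, 3, 5, 14, 9, -11, -11, -9, -9, -13, -9, -12]
```

Request:
{"op": "step_arm", "data": {
  "moves": [
    {"tx":0,"ty":0,"tz":0.005,"wx":0,"wy":0,"wz":0,"hand":0.3},
    {"tx":0,"ty":0,"tz":0.01,"wx":0,"wy":0,"wz":0,"hand":0.3},
    {"tx":0,"ty":0,"tz":0.015,"wx":0,"wy":0,"wz":0,"hand":0.3},
    {"tx":0,"ty":0,"tz":0.018,"wx":0,"wy":0,"wz":0,"hand":0.3},
    {"tx":0,"ty":0,"tz":0.018,"wx":0,"wy":0,"wz":0,"hand":0.3}
  ]
}}

```text
t: 13.25
ee_pos: [0.5983, 0.0139, 0.1206]
tool_rot: [-0.001, -0.0, 1.0, -0.0]
wrist_force: [-0.5, -0.9, -1.8]
width: 0.038
gripper_force: 60.8
```

Request:
{"op": "step_arm", "data": {
  "moves": [
    {"tx":-0.0007,"ty":0,"tz":0.003,"wx":0,"wy":0,"wz":0,"hand":0.3},
    {"tx":-0.0007,"ty":0,"tz":0.008,"wx":0,"wy":0,"wz":0,"hand":0.3},
    {"tx":-0.0007,"ty":0,"tz":0.013,"wx":0,"wy":0,"wz":0,"hand":0.3},
    {"tx":-0.0007,"ty":0,"tz":0.018,"wx":0,"wy":0,"wz":0,"hand":0.3},
    {"tx":-0.0007,"ty":0,"tz":0.023,"wx":0,"wy":0,"wz":0,"hand":0.3}
  ]
}}

```text
t: 13.75
ee_pos: [0.5994, 0.014, 0.0977]
tool_rot: [-0.0, -0.0, 1.0, 0.0]
wrist_force: [-0.0, -0.0, -1.4]
width: 0.0378
gripper_force: 60.8
```

Request:
{"op": "step_arm", "data": {
  "moves": [
    {"tx":0,"ty":0,"tz":0.003,"wx":0,"wy":0,"wz":0,"hand":0.3},
    {"tx":0,"ty":0,"tz":0.006,"wx":0,"wy":0,"wz":0,"hand":0.3},
    {"tx":0,"ty":0,"tz":0.009,"wx":0,"wy":0,"wz":0,"hand":0.3},
    {"tx":0,"ty":0,"tz":0.012,"wx":0,"wy":0,"wz":0,"hand":0.3},
    {"tx":0,"ty":0,"tz":0.014,"wx":0,"wy":0,"wz":0,"hand":0.3}
  ]
}}

```text
t: 14.25
ee_pos: [0.5994, 0.014, 0.084]
tool_rot: [-0.0, -0.0, 1.0, 0.0]
wrist_force: [-0.1, -0.8, -2.0]
width: 0.0378
gripper_force: 60.8
```

Request:
{"op": "step_arm", "data": {
  "moves": [
    {"tx":0,"ty":0,"tz":0.0015,"wx":0,"wy":0,"wz":0,"hand":0.3},
    {"tx":0,"ty":0,"tz":0.003,"wx":0,"wy":0,"wz":0,"hand":0.3},
    {"tx":0,"ty":0,"tz":0.0045,"wx":0,"wy":0,"wz":0,"hand":0.3},
    {"tx":0,"ty":0,"tz":0.0045,"wx":0,"wy":0,"wz":0,"hand":0.3},
    {"tx":0,"ty":0,"tz":0.0045,"wx":0,"wy":0,"wz":0,"hand":0.3}
  ]
}}

```text
t: 14.75
ee_pos: [0.5995, 0.014, 0.0798]
tool_rot: [0.0, -0.0, 1.0, 0.0]
wrist_force: [-0.6, 0.2, -0.9]
width: 0.0379
gripper_force: 60.8
```

Request:
{"op": "step_arm", "data": {
  "moves": [
    {"tx":0,"ty":0,"tz":0.001,"wx":0,"wy":0,"wz":0,"hand":0.3},
    {"tx":0,"ty":0,"tz":0.001,"wx":0,"wy":0,"wz":0,"hand":0.3},
    {"tx":0,"ty":0,"tz":0.001,"wx":0,"wy":0,"wz":0,"hand":0.3}
  ]
}}

```text
t: 15.05
ee_pos: [0.5997, 0.0141, 0.079]
tool_rot: [0.0, -0.0, 1.0, 0.0]
wrist_force: [0.1, -0.2, 0.2]
width: 0.0376
gripper_force: 61.0
```

Request:
{"op": "step_arm", "data": {
  "moves": [
    {"tx":0,"ty":0,"tz":0.001,"wx":0,"wy":0,"wz":0,"hand":0.3},
    {"tx":0,"ty":0,"tz":0.002,"wx":0,"wy":0,"wz":0,"hand":0.3},
    {"tx":0,"ty":0,"tz":0.003,"wx":0,"wy":0,"wz":0,"hand":0.3},
    {"tx":0,"ty":0,"tz":0.003,"wx":0,"wy":0,"wz":0,"hand":0.3},
    {"tx":0,"ty":0,"tz":0.003,"wx":0,"wy":0,"wz":0,"hand":0.3}
  ]
}}

```text
t: 15.55
ee_pos: [0.5997, 0.0141, 0.0761]
tool_rot: [0.0, -0.0, 1.0, 0.0]
wrist_force: [-0.5, -0.9, 4.8]
width: 0.0379
gripper_force: 61.5
```

Request:
{"op": "step_arm", "data": {
  "moves": [
    {"tx":0,"ty":0,"tz":0.0015,"wx":0,"wy":0,"wz":0,"hand":0.3},
    {"tx":0,"ty":0,"tz":0.003,"wx":0,"wy":0,"wz":0,"hand":0.3},
    {"tx":0,"ty":0,"tz":0.0045,"wx":0,"wy":0,"wz":0,"hand":0.3},
    {"tx":0,"ty":0,"tz":0.0045,"wx":0,"wy":0,"wz":0,"hand":0.3},
    {"tx":0,"ty":0,"tz":0.0045,"wx":0,"wy":0,"wz":0,"hand":0.3}
  ]
}}

```text
t: 16.05
ee_pos: [0.5998, 0.0141, 0.0723]
tool_rot: [0.0, -0.0, 1.0, -0.0]
wrist_force: [-2.5, -0.8, 11.0]
width: 0.0373
gripper_force: 62.0
```

Request:
{"op": "step_arm", "data": {
  "moves": [
    {"tx":0,"ty":0,"tz":0,"wx":0,"wy":0,"wz":0,"hand":0.3},
    {"tx":0,"ty":0,"tz":0,"wx":0,"wy":0,"wz":0,"hand":0.3},
    {"tx":0,"ty":0,"tz":0,"wx":0,"wy":0,"wz":0,"hand":0.3},
    {"tx":0,"ty":0,"tz":0,"wx":0,"wy":0,"wz":0,"hand":0.3},
    {"tx":0,"ty":0,"tz":0,"wx":0,"wy":0,"wz":0,"hand":0.3}
  ]
}}

```text
t: 16.55
ee_pos: [0.5997, 0.0141, 0.0723]
tool_rot: [0.0, -0.0, 1.0, -0.0]
wrist_force: [-2.2, -1.0, 10.6]
width: 0.0374
gripper_force: 62.0
```

```bash
python3 -c "
from h import *
s=arm.get_state();print(s['t'],s['ee_pos'],s['wrist_force']);print(arm.hand_in())"
```

```text
16.55 [0.59974778 0.01406802 0.07234206] [-2.17700646 -0.99174875 10.59824248]
the job is handed in; nothing more can be done
None
```

The job is handed in with the washer and then the collar threaded on the spindle, and the gripper still pressing the collar down at about 11 N, roughly 6.6 mm of spring travel by force and descent (not checked in a picture).

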